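# Level the packing bed and hold the cast lever over it

### The job

First spread the heaped wooden blocks out in the steel tray so that they make one layer to bed the lever on: every block lying flat on the tray's floor, none on top of another, and at least two in each half of the tray's length. Then pick up the cast lever by its balance point and finish while still holding it level and still above the tray, along the tray's length, balance point over the tray's middle and underside about 10 cm above the bench; do not put it down or let go. Leave the other things on the bench where they are.

Things in the scene. Friction and masses are not known exactly. Their poses are not given: they have to be found in the camera images.
- tray: shallow steel tray fixed to the bench, 276 x 140 mm outside, 260 x 124 inside, walls 34 mm high, floor 10 mm thick. Origin: centre of its underside, on the bench; x along its length, y across, z up. The blocks start heaped at its -x end (four on the floor, two on top, side by side across the tray); the +x half is empty.
- lever: dark cast-iron lever, 237 mm long, 0.6 to 0.95 kg, lying on its two hubs: thick boss (48 mm diameter, 32 high) at x = -66 mm, small eye (26 mm diameter, 28 high) at x = +134 mm, joined by a straight arm 14 mm wide, underside 9 and top 29 mm above the hubs' undersides, bare from x = -42 to +120 mm. Origin: below the balance point, level with the hubs' undersides; x towards the eye, z up.
- lever_balance (a point): balance point (centre of mass) of the lever, inside the arm, 66 mm from the boss's axis, 19 mm above the hubs' undersides (mid-height of the arm); axes as the lever's.
- block0: plain wooden packing block, a 40 mm cube, 45 g, loose in the tray; any face may be down. Origin: its centre. Starts on the tray's floor.
- block1: plain wooden packing block, a 40 mm cube, 45 g, loose in the tray; any face may be down. Origin: its centre. Starts on the tray's floor.
- block2: plain wooden packing block, a 40 mm cube, 45 g, loose in the tray; any face may be down. Origin: its centre. Starts on the tray's floor.
- block3: plain wooden packing block, a 40 mm cube, 45 g, loose in the tray; any face may be down. Origin: its centre. Starts on the tray's floor.
- block4: plain wooden packing block, a 40 mm cube, 45 g, loose in the tray; any face may be down. Origin: its centre. Starts on top of the four others.
- block5: plain wooden packing block, a 40 mm cube, 45 g, loose in the tray; any face may be down. Origin: its centre. Starts on top of the four others.
- tape: bystander: roll of tape lying flat, 80 mm diameter, 45 mm high, grey; origin: centre of its underside; stands on the robot's side between tray and lever
- can: bystander: white tin 66 mm diameter, 85 mm high; origin: centre of its underside; stands on the far side between tray and lever
- screwdriver: bystander: screwdriver lying on the bench at the left (+y) side; origin on its underside
- wrench: bystander: wrench lying on the bench at the right (-y) side; origin on its underside

How it is judged:
By the outcome, as a careful person would: the job done as asked, in the order asked, and still so for the second after the job is handed in, while the arm keeps its last pose, push and grip.
It also fails if it takes over 48 s, if anything falls off the work surface, if the arm or the gripper's body presses on something with over 40 N, if the wrist force passes 120 N, or if a joint passes its speed limit or range.

### The arm

A 6-joint arm with a two-finger parallel gripper is mounted at the origin on the work surface. World frame = base frame: x ahead of the robot, y to its left, z up, the work surface at z = 0. Lengths are in m, angles in rad, forces in N, time in s.
With the tool pointing down it reaches from about 0.325 to 1 m from the base axis. Payload 5.1 kg.
Tool frame: the origin (TCP) lies at the very end of the fingers, on their centre line; the grasp point (between the pads) lies 19 mm behind it; z points along the fingers, y is the line along which they close (so a half turn about z gives the same grasp; the last joint's range is limited). The gripper opens to 85 mm and grips with 20 to 120 N. Pads are 22 mm wide; open, the fingers measure 114 mm over their backs; the gripper's body (76 mm by 85 mm) begins 54 mm behind the grasp point. The pads swing forward as they close: fully open they stand 13 mm farther back than shut.
Start: joints at [-1.409, 0.124, 1.65, -0, 1.367, -0.083], TCP at [0.158, -0.631, 0.231] pointing down, gripper open.
Joint ranges: [-2.61, 2.61], [-1.02, 2.33], [0.03, 2.71], [-1.35, 4.49], [0.32, 2.68], [-2.91, 2.91]. Speed limits (rad/s): [2.57, 2.57, 3.14, 3.14, 3.14, 3.14].

### API

Orientations are given as a rotation vector (axis times angle).
In Python, from workcell import env, gripper_to, telemetry, grab_frame gives the robot as it stands. The module is installed in compiled form; this text tells all that it offers. Calls block until the motion is done:
- env.reach(position, orientation): joint-space move of the TCP to a pose.
- env.servo_line(position, ori=None, v=0.15, guard=None): straight line of the TCP; ori=None keeps the orientation; v is the mean speed in m/s. With guard (N) it stops when the force on the tool has changed by that much, and returns True; else False.
- env.set_joints(angles): joint-space move.
- gripper_to(opening, force=None): opening from 0.0 (shut) to 1.0 (fully open); force is the grip in N (None keeps the last); returns when the fingers have stopped.
- env.hold(seconds).
- env.ik(position, orientation): joint angles nearest the present ones, or None.
- telemetry.get_state(): the state.
- grab_frame(name): name is "scene" or "top" or "wrist"; returns a dict with "img" (384x512x3 uint8, blue, green, red), "depth" (384x512 float32, m along the optical axis (not along the pixel's ray), 0 where there is no reading), "fx", "fy", "cx", "cy" (pixels), "distortion" ([k1, k2, p1, p2, k3] as OpenCV has them; the pictures are not rectified), "extrinsics" (4x4, takes a point from camera to world coordinates). Camera axes: x right, y up, looking along -z (the intrinsics and any distortion apply to the point x, -y, -z); pixel columns grow to the right and rows downward; lengths in m; the calibration is good to about 2 mm. A picture is of the moment at which its call begins.
A pose or a line that the arm cannot do raises env.PlanningError and nothing moves.
- env.hand_in(): hands the job in; it is judged then, once.
The state is a dict: "time": time; "q": joint angles; "qd": joint speeds; "joint_efforts": joint torques, N m; "eef_pos": TCP position; "ee_rot": TCP orientation; "force": force on the tool from outside, world axes, zero at the start; "moment": the same for the moment, N m; "grip_width": opening from 0.0 (shut) to 1.0 (fully open); "gripper_force": force on a finger pad.
Only numpy, scipy, OpenCV 4.12 (cv2) and the standard library are available. Lean on these libraries where they do the work, as an engineer would, in place of code of your own. Each camera call takes 0.05 s, during which the arm holds its last target. There are 200 camera calls.

## Working session

There is one attempt and no reset: what is moved stays moved. The work goes in short steps, each a Python script; the robot and the scene stay as the last script left them, time stands still between calls to the robot, and variables do not carry over. Pictures are saved under pics/ and viewed, at most 10 in all, crops included, and the job is handed in when it is done.

```bash
mkdir -p pics; ls
cat > h.py <<'E'
import numpy as np, cv2
from workcell import env, gripper_to, telemetry, grab_frame
def pts(f):
    """world point for each pixel from depth"""
    H,W=f["depth"].shape
    K=np.array([[f["fx"],0,f["cx"]],[0,f["fy"],f["cy"]],[0,0,1]])
    uv=np.stack(np.meshgrid(np.arange(W),np.arange(H)),-1).reshape(-1,1,2).astype(np.float32)
    n=cv2.undistortPoints(uv,K,np.array(f["distortion"],float)).reshape(H,W,2)
    d=f["depth"]; c=np.stack([n[...,0]*d,-n[...,1]*d,-d],-1)
    E=np.array(f["extrinsics"]); p=c@E[:3,:3].T+E[:3,3]; p[d==0]=np.nan
    return p
E
python3 - <<'E'
from h import *
for n in("top","scene"):
    f=grab_frame(n); cv2.imwrite(f"pics/{n}0.png",f["img"]); np.savez(f"pics/{n}0.npz",**f)
    print(n,np.round(f["extrinsics"],3),f["fx"],f["distortion"],(f["depth"]==0).mean())
s=telemetry.get_state(); print(s["time"],s["eef_pos"],s["ee_rot"],s["grip_width"])
E
```

```text
pics
top [[ 0.011  0.999 -0.053  0.478]
 [-1.     0.011 -0.     0.023]
 [ 0.     0.053  0.999  1.811]
 [ 0.     0.     0.     1.   ]] 492.16021493497703 [-0.08042743  0.          0.          0.          0.        ] 0.003977457682291667
scene [[ 0.874 -0.326  0.359  1.04 ]
 [ 0.485  0.575 -0.659 -0.817]
 [ 0.009  0.75   0.661  0.874]
 [ 0.     0.     0.     1.   ]] 437.2700918213919 [0.01414948 0.         0.         0.         0.        ] 0.004150390625
0.1 [ 0.15741796 -0.63008094  0.23016443] [-3.11619584e+00 -3.83386383e-01  1.52726288e-04] 1.0050551066271975
```

View pics/top0.png

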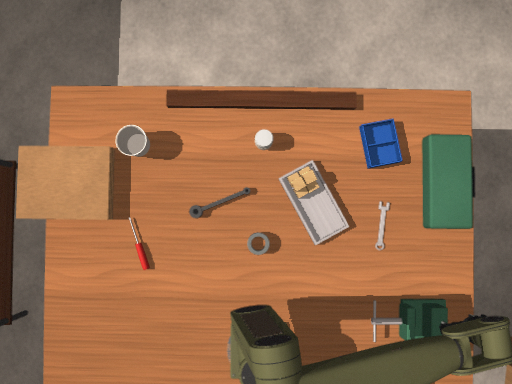

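View pics/scene0.png

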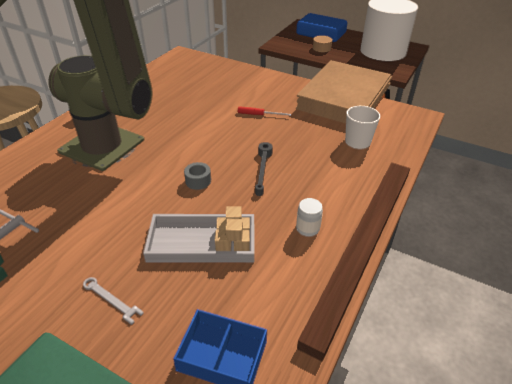

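The top view shows the tray at about (314,202) with the heap at its far (+x world) end, around (303,181). The lever has its boss at (196,211) and its eye at (249,190), the tape is at (259,243) and the can at (264,139). The scene view agrees: two blocks sit on top of four at one end. Next I'll measure with depth.

```bash
cat > m.py <<'E'
from h import *
def rect(P): 
    r=cv2.minAreaRect((P*1000).astype(np.float32)); return np.round(r[0],1),np.round(r[1],1),round(r[2],1)
def blobs(m,P,minpx=15):
    n,l,st,c=cv2.connectedComponentsWithStats(m.astype(np.uint8)); 
    return [P[l==i] for i in range(1,n) if st[i,4]>=minpx]
def tray_and_all(f):
    p=pts(f); hsv=cv2.cvtColor(f["img"],cv2.COLOR_BGR2HSV)
    return p,hsv
E
python3 - <<'E'
from m import *
for n in("top","scene"):
    f=dict(np.load(f"pics/{n}0.npz")); p,h=tray_and_all(f)
    x,y,z=np.moveaxis(p,-1,0)
    roi=(x>.25)&(x<.85)&(y>-.45)&(y<.45)
    b=roi&(abs(z)<.01); print(n,"bench z",np.nanmedian(z[b]))
    grey=h[...,1]<70
    for B in blobs(roi&grey&(z>.006)&(z<.15),p,30): print("grey",len(B),rect(B[:,:2]),"z",np.round(np.percentile(B[:,2],[5,50,95]),3))
    wood=(h[...,1]>=70)&roi&(z>.035)&(abs(y+.17)<.2)
    for lo,hi in((.04,.06),(.08,.1)):
        for B in blobs(wood&(z>lo)&(z<hi),p,10): print("wood",lo,len(B),rect(B[:,:2]),B[:,2].mean().round(4))
E
```

```text
top bench z -0.0012326665758282118
grey 184 (array([747.6, 425.1]), array([107. ,  47.1]), 1.5) z [0.009 0.075 0.111]
grey 288 (array([761.3,  -9.3]), array([60.7, 60.8]), 0.7) z [0.048 0.082 0.089]
grey 1767 (array([ 538.8, -193.5]), array([275.8, 142.3]), 29.4) z [0.007 0.012 0.036]
grey 317 (array([533.5, 144.8]), array([ 43.1, 230.1]), 20.0) z [0.02  0.028 0.036]
grey 216 (array([389.2,   7.1]), array([76.1, 73.5]), 45.7) z [0.034 0.043 0.05 ]
wood 0.04 53 (array([ 650.4, -156.5]), array([21.3, 39.2]), 30.2) 0.0492
wood 0.04 60 (array([ 629.7, -116.6]), array([19.3, 39. ]), 29.5) 0.0481
wood 0.04 169 (array([ 587.3, -165.3]), array([32.8, 84.5]), 28.4) 0.0482
wood 0.08 130 (array([ 627.1, -170. ]), array([38.1, 41.7]), 27.4) 0.0885
wood 0.08 128 (array([ 602.1, -131.3]), array([39.9, 40.5]), 31.0) 0.0883
scene bench z -0.00011157110467929776
grey 725 (array([753.9, 423.1]), array([105.7,  52.9]), 0.2) z [0.013 0.066 0.109]
grey 351 (array([548.6, 144.1]), array([ 40.7, 234.7]), 25.3) z [0.011 0.028 0.033]
grey 552 (array([394.8,   2.2]), array([76.1, 80.2]), 37.5) z [0.01  0.035 0.046]
grey 790 (array([770.9, -16.1]), array([61. , 64.5]), 59.5) z [0.014 0.07  0.087]
grey 3677 (array([ 544. , -196.6]), array([273.8, 144.9]), 29.2) z [0.007 0.012 0.035]
wood 0.04 535 (array([ 616.5, -155.9]), array([87.5, 88.6]), 28.7) 0.0491
wood 0.08 425 (array([ 621. , -153.8]), array([40.7, 89.9]), 31.3) 0.0889
```

```bash
cat >> h.py <<'E'
from scipy.spatial.transform import Rotation as R
def down(a):
    """rotvec: tool down, closing line (y) along world heading a"""
    y=np.array([np.cos(a),np.sin(a),0]); z=np.array([0,0,-1.]); return R.from_matrix(np.c_[np.cross(y,z),y,z]).as_rotvec()
def best(p,a):
    """closing heading a or a+pi, whichever needs less joint motion"""
    q0=np.array(telemetry.get_state()["q"]); c=[]
    for k in(a,a+np.pi):
        q=env.ik(list(p),list(down(k)))
        if q is not None: c.append((abs(np.array(q)-q0).max(),k,np.round(q,2)))
    print(c); return min(c,key=lambda t:t[0])[1]
def T(): return round(telemetry.get_state()["time"],2)
E
python3 - <<'E'
from m import *
a=np.radians(29.4); p=[.60,-.16,.30]
env.reach(p,list(down(best(p,a)))); print(T())
f=grab_frame("wrist"); cv2.imwrite("pics/w1.png",f["img"]); np.savez("pics/w1.npz",**f)
P,h=tray_and_all(f); x,y,z=np.moveaxis(P,-1,0)
print(np.round(f["extrinsics"],3), telemetry.get_state()["q"])
for nm,m in(("wood40",(h[...,1]>=70)&(z>.04)&(z<.06)),("wood80",(h[...,1]>=70)&(z>.08)&(z<.1)),("grey",(h[...,1]<70)&(z>.025)&(z<.045)),("floor",(h[...,1]<70)&(z>.006)&(z<.014))):
    for B in blobs(m,P,200): print(nm,len(B),rect(B[:,:2]),B[:,2].mean().round(4))
E
```

```text
[(np.float64(1.0615599665261155), np.float64(0.5131268000863328), array([-0.35,  0.03,  1.64, -0.  ,  1.48, -0.86])), (np.float64(2.3640552068146476), np.float64(3.654719453676126), array([-0.35,  0.03,  1.64, -0.  ,  1.48,  2.28]))]
2.42
[[ 0.871 -0.471 -0.138  0.565]
 [ 0.49   0.836  0.245 -0.098]
 [-0.    -0.281  0.96   0.442]
 [ 0.     0.     0.     1.   ]] [-3.48486878e-01  2.73632985e-02  1.63808258e+00 -1.74013313e-04
  1.47648538e+00 -8.60107808e-01]
wood40 467 (array([ 582.1, -144.9]), array([38.5, 39.7]), 29.2) 0.0493
wood40 339 (array([ 625.7, -120.2]), array([33. , 41.3]), 32.2) 0.0491
wood40 497 (array([ 598.8, -186.1]), array([29.1, 39.5]), 28.6) 0.0494
wood40 237 (array([ 653.1, -157.3]), array([22.2, 38.7]), 31.3) 0.0495
wood40 400 (array([ 735. , -400.3]), array([126.4,  38.2]), 11.7) 0.0461
wood40 220 (array([ 526.8, -598.9]), array([53.5,  5.3]), 0.6) 0.0519
wood80 907 (array([ 604.4, -132.4]), array([39., 40.]), 30.6) 0.0893
wood80 837 (array([ 629.5, -170.6]), array([39.9, 40.1]), 26.6) 0.0891
wood80 1218 (array([ 540.1, -640.9]), array([86.3, 78.4]), 87.6) 0.0879
grey 389 (array([580.2,  56.6]), array([23.3, 38. ]), 7.7) 0.0278
grey 242 (array([745.9, -19.2]), array([21.8, 61.3]), 25.2) 0.0351
grey 2967 (array([ 541.8, -193.7]), array([276.6, 139.5]), 29.2) 0.0328
floor 8491 (array([ 541.8, -194.4]), array([261.1, 124.8]), 29.2) 0.0095
floor 218 (array([ 403.2, -444.5]), array([31.3, 65.3]), 72.6) 0.007
```

View pics/w1.png

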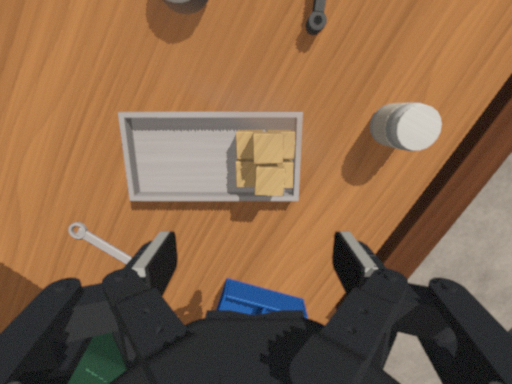

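The wrist view shows the tray squarely, spanning about (120,112) to (301,202). The two top blocks are at about (268,147) and (269,181), with the +x half clear. I'll move those two blocks to the empty half.

Run:
```python
from m import *
C=np.array([.5418,-.194]); t=np.radians(29.2); u=np.array([np.cos(t),np.sin(t)]); v=np.array([-u[1],u[0]])
for (b,a,w) in (((.6044,-.1324),30.6,.03),((.6295,-.1706),26.6,-.03)):
    o=list(down(np.radians(a))); g=C-.065*u+w*v; og=list(down(t))
    env.reach([*b,.125],o)
    print(env.servo_line([*b,.056],v=.15,guard=15)); gripper_to(0.0,40); print("w",telemetry.get_state()["grip_width"],telemetry.get_state()["gripper_force"])
    env.servo_line([*b,.13],v=.2)
    env.reach([*g,.10],og)
    print(env.servo_line([*g,.017],v=.12,guard=15),telemetry.get_state()["eef_pos"][2])
    gripper_to(.72); env.servo_line([*g,.13],v=.25); print(T())
# look at the lever
p=[.50,.10,.30]; env.reach(p,list(down(np.radians(29.4)))); print(T())
for n in("top","wrist"):
    f=grab_frame(n); cv2.imwrite(f"pics/{n}2.png",f["img"]); np.savez(f"pics/{n}2.npz",**f)
    P,h=tray_and_all(f); x,y,z=np.moveaxis(P,-1,0)
    near=np.hypot(x-C[0],y-C[1])<.16
    for B in blobs((h[...,1]>=70)&(z>.04)&(z<.12)&near,P,15): print(n,"wood",len(B),rect(B[:,:2]),np.round(B[:,2].mean(),4),((B[:,:2].mean(0)-C)@np.c_[u,v]).round(3))
    for B in blobs((h[...,1]<70)&(z>.02)&(z<.036)&(y>0)&(y<.3),P,60): print(n,"grey",len(B),rect(B[:,:2]),B[:,2].mean().round(4))
```

```text
False
w 0.4616981859516822 40.56002855300903
True 0.016892099463352857
7.12
False
w 0.46258581226950457 40.83779275417328
True 0.01762968515602371
11.53
12.98
top wood 122 (array([ 643. , -161.9]), array([40.2, 40.2]), 31.4) 0.0484 [ 0.104 -0.021]
top wood 119 (array([ 620.6, -121.3]), array([39.1, 40.1]), 30.4) 0.0488 [0.104 0.025]
top wood 240 (array([ 590.4, -163.6]), array([40. , 85.5]), 28.4) 0.0487 [0.057 0.003]
top wood 123 (array([ 496.7, -248. ]), array([38.8, 39.7]), 27.9) 0.0488 [-0.066 -0.026]
top wood 120 (array([ 468. , -197.3]), array([39.2, 39.9]), 30.1) 0.0488 [-0.066  0.033]
top grey 83 (array([502.2, 238.9]), array([43.5, 30. ]), 0.5) 0.0294
wrist wood 498 (array([ 583.7, -146.4]), array([40.3, 46.8]), 30.7) 0.0484 [0.06  0.027]
wrist wood 572 (array([ 624.8, -124.7]), array([39.9, 50.2]), 29.6) 0.0482 [0.107 0.023]
wrist grey 998 (array([505.1, 215.2]), array([44.9, 83.5]), 5.9) 0.0309
wrist grey 602 (array([559.8,  93.1]), array([ 22.1, 115.7]), 26.6) 0.028
wrist grey 131 (array([402.9,  34.4]), array([19.4, 68.7]), 66.3) 0.0284
```

View pics/wrist2.png

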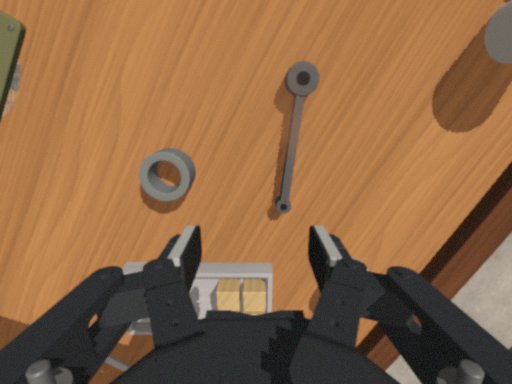

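View pics/top2.png

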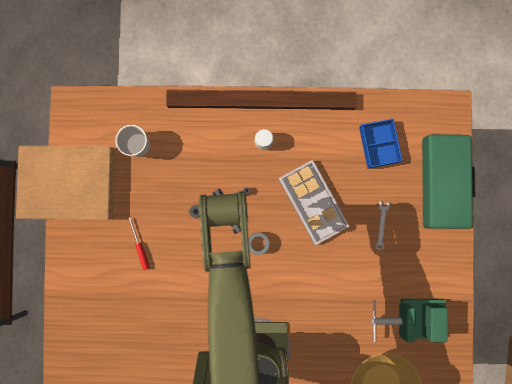

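All six blocks lie flat: four in the -x half and two in the +x half. In the wrist view the lever's boss is at (303,78) and its eye at (283,206). Next I'll measure its axis and ends from the saved frame.

```bash
cat > lev.py <<'E'
from m import *
def lever(f,roi,zc=.022):
    P=pts(f); x,y,z=np.moveaxis(P,-1,0)
    m=(z>zc)&(z<.045)&roi(x,y)
    B=max(blobs(m,P,50),key=len)[:,:2]
    c=(B.max(0)+B.min(0))/2
    d=np.linalg.svd(B-B.mean(0),full_matrices=False)[2][0]
    for _ in range(4):
        s=(B-c)@d; A=B[abs(s)<.06]
        vx,vy,x0,y0=cv2.fitLine(A.astype(np.float32),cv2.DIST_HUBER,0,.001,.001).ravel(); d=np.array([vx,vy]); c=np.array([x0,y0])
    s=(B-c)@d; n=np.array([-d[1],d[0]]); w=(B-c)@n
    e=lambda k:np.ptp(w[(s>s.max()-.03)]) if k else np.ptp(w[s<s.min()+.03])
    if e(1)>e(0): d=-d; s=-s; w=-w
    boss=w[s<s.min()+.04]; 
    print("len",np.ptp(s).round(4),"boss w",np.ptp(boss).round(4),"mid",((boss.max()+boss.min())/2).round(4),"arm w",np.ptp(w[abs(s)<.05]).round(4))
    b1=c+d*(s.min()+.090); b2=c+d*(s.max()-.147); print("bal from boss",b1.round(4),"eye",b2.round(4),"heading",np.degrees(np.arctan2(d[1],d[0])).round(2))
    return b1,b2,d
if __name__=="__main__":
    for n in("wrist2","top0","scene0"):
        f=dict(np.load(f"pics/{n}.npz")); print(n)
        lever(f,lambda x,y:(x>.45)&(x<.65)&(y>.0)&(y<.28))
E
python3 lev.py
python3 - <<'E'
import numpy as np,cv2
f=np.load("pics/wrist2.npz"); 
cv2.imwrite("pics/c.png",cv2.resize(f["img"][40:230,230:360],None,fx=3,fy=3,interpolation=0))
E
```

```text
wrist2
len 0.235 boss w 0.048 mid 0.0006 arm w 0.0144
bal from boss [0.5295 0.1735] eye [0.5287 0.1753] heading -67.04
top0
len 0.2353 boss w 0.0465 mid 0.0 arm w 0.0143
bal from boss [0.5267 0.1743] eye [0.526  0.1758] heading -67.2
scene0
len 0.2378 boss w 0.0468 mid -0.0007 arm w 0.0139
bal from boss [0.5328 0.1724] eye [0.5331 0.1716] heading -67.2
```

Run:
```python
from m import *
b=[.5294,.1742]; a=np.radians(22.9); o=list(down(a)); S=telemetry.get_state
env.reach([*b,.07],o); f0=np.array(S()["force"]); m0=np.array(S()["moment"])
print(env.servo_line([*b,.003],v=.1,guard=12),np.round(S()["eef_pos"],4))
gripper_to(0.0,110); print(S()["grip_width"],S()["gripper_force"],np.round(np.array(S()["force"])-f0,1))
env.servo_line([*b,.05],v=.08); env.hold(.3)
s=S(); print(T(),np.round(np.array(s["force"])-f0,2),np.round(np.array(s["moment"])-m0,3))
np.savez("pics/s3.npz",**grab_frame("scene")); f=grab_frame("scene"); cv2.imwrite("pics/s3.png",f["img"])
P=pts(f); x,y,z=np.moveaxis(P,-1,0)
d=np.array([np.cos(np.radians(-67.1)),np.sin(np.radians(-67.1))]); 
sa=(x-b[0])*d[0]+(y-b[1])*d[1]; w=-(x-b[0])*d[1]+(y-b[1])*d[0]
for lo,hi,zm in((-.09,-.045,.066),(-.04,-.02,.06),(.04,.11,.06),(.121,.147,.06)):
    k=(sa>lo)&(sa<hi)&(abs(w)<.02)&(z>zm)&(z<.1); print(lo,k.sum(),np.round(np.nanpercentile(z[k],[50,90]),4) if k.any() else 0)
```

```text
False [0.53   0.1743 0.0036]
0.13936183839660227 108.27517032623291 [-2.7 -0.9  5.7]
16.4 [-0.95  0.48 -6.92] [ 0.087 -0.007  0.02 ]
-0.09 9 [0.0768 0.0783]
-0.04 13 [0.0744 0.077 ]
0.04 72 [0.0742 0.076 ]
0.121 57 [0.0728 0.0759]
```

View pics/s3.png

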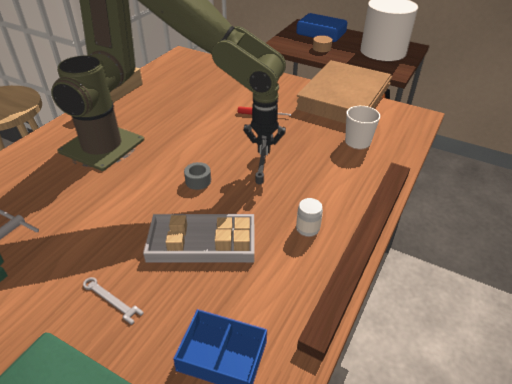

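The scene view shows the lever held by its arm under the gripper, with its eye at about (260,178). It is level (arm top 0.074 m on both sides of the grip), and the blocks are still a single layer. Next I'll carry it over the tray.

Run:
```python
from m import *
from lev import lever
S=telemetry.get_state; C=[.5418,-.194]; b=[.5294,.1742]; o=list(down(np.radians(29.2-90)))
env.servo_line([*b,.20],v=.2); env.reach([*C,.20],o); env.servo_line([*C,.1045],v=.1); env.hold(.4)
s=S(); print(T(),np.round(s["eef_pos"],4),s["grip_width"],s["gripper_force"],np.round(s["q"],2))
u=np.array([np.cos(np.radians(29.2)),np.sin(np.radians(29.2))])
for n in("scene","wrist"):
    f=grab_frame(n); cv2.imwrite(f"pics/{n}4.png",f["img"]); np.savez(f"pics/{n}4.npz",**f)
    P=pts(f); x,y,z=np.moveaxis(P,-1,0); sa=-(x-C[0])*u[0]-(y-C[1])*u[1]; w=-(x-C[0])*u[1]+(y-C[1])*u[0]
    for lo,hi in((-.09,-.045),(-.04,-.02),(.02,.04),(.04,.08),(.08,.115),(.121,.147)):
        k=(sa>lo)&(sa<hi)&(abs(w)<.03)&(z>.1)&(z<.15); print(n,lo,k.sum(),np.round(np.percentile(z[k],[50,90]),4) if k.any() else 0)
    k=(abs(w)<.04)&(abs(sa)<.18)&(z>.1)&(z<.14); 
    if k.sum()>50: print("extent",np.percentile(sa[k],[.3,99.7]).round(4),"boss w",np.round(np.percentile(w[k&(sa<-.045)],[1,99]),4),"eye w",np.round(np.percentile(w[k&(sa>.121)],[1,99]),4))
```

```text
20.28 [ 0.5419 -0.194   0.1048] 0.14071616286016475 107.30976104736328 [-0.44  0.07  1.93  0.    1.14  0.62]
scene -0.09 359 [0.1309 0.1338]
scene -0.04 83 [0.1266 0.1299]
scene 0.02 78 [0.1258 0.1304]
scene 0.04 162 [0.1264 0.13  ]
scene 0.08 128 [0.1264 0.1301]
scene 0.121 126 [0.1254 0.1292]
extent [-0.0899  0.1434] boss w [-0.0268  0.0191] eye w [-0.0169  0.0079]
wrist -0.09 9800 [0.1323 0.1331]
wrist -0.04 1182 [0.1291 0.1299]
wrist 0.02 554 [0.129  0.1298]
wrist 0.04 0 0
wrist 0.08 0 0
wrist 0.121 0 0Traceback (most recent call last):
  File "<stdin>", line 13, in <module>
    return _quantile_unchecked(
        a, q, axis, out, overwrite_input, method, keepdims, weights)
    return _ureduce(a,
                    func=_quantile_ureduce_func,
    ...<5 lines>...
                    overwrite_input=overwrite_input,
                    method=method)
    r = func(a, **kwargs)
    result = _quantile(arr,
                       quantiles=q,
    ...<2 lines>...
                       out=out,
                       weights=wgt)
    slices_having_nans = np.isnan(arr[-1, ...])
                                  ~~~^^^^^^^^^
IndexError: index -1 is out of bounds for axis 0 with size 0
```

View pics/scene4.png

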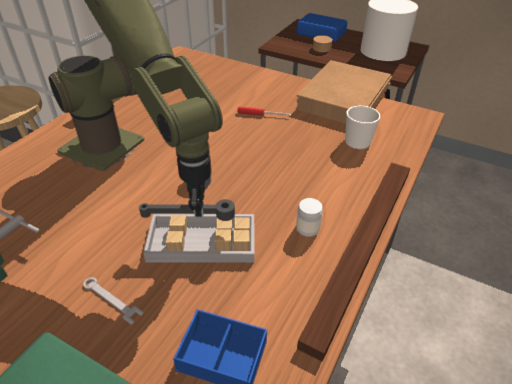

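View pics/wrist4.png

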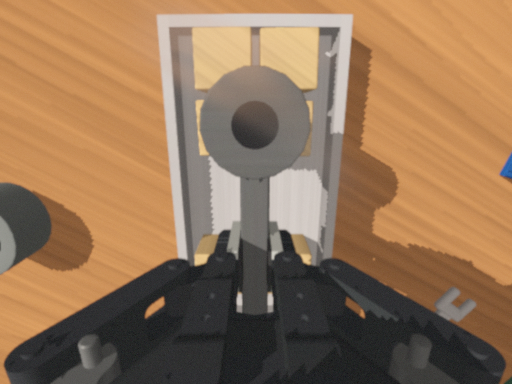

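The views show the lever level along the tray: boss at (225,209), eye at (147,210) in the scene view. Its underside is at about 0.10 m, its balance point is over the tray's middle, and all six blocks are flat beneath it. I'm handing in.

```bash
python3 -c "
from workcell import env
print(env.hand_in())"
```

```text
the job is handed in; nothing more can be done
None
```

The job is handed in at about 20 s on the robot's clock: six blocks flat in one layer (four in the -x half, two in the +x half), and the lever held level by its balance point within about 2 mm of the tray's middle, along its length, underside about 10 cm above the bench.

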